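# Pull the snug spindle cap off the food-processor base

## Robot

A 6-joint arm with a two-finger parallel gripper is mounted at the origin on a cart in front of the work surface, level with it; the furniture and walls round the work are solid. World frame = base frame: x ahead of the robot, y to its left, z up, the work surface at z = 0. Lengths are in m, angles in degrees, forces in N, time in s.
With the tool pointing down it reaches from about 0.35 to 0.725 m from the base axis. Payload 6 kg.
Tool frame: the origin (TCP) lies on the centre line of the jaws, within the pads' length; the fingertips stand ahead of it and the grasp point (between the pads) lies 6 mm ahead of it (env.nose_length is the z of the fingertips in the tool frame, in m); z points along the fingers, y is the line along which they close (so a half turn about z gives the same grasp; the last joint's range is limited). The gripper opens to 85 mm and grips with 20 to 120 N. Pads are 22 mm wide; open, the fingers measure 114 mm over their backs; the gripper's body (76 mm by 85 mm) begins 54 mm behind the grasp point. The pads swing forward as they close: fully open they stand 13 mm farther back than shut.
Start: joints at [-47.057, 2.303, 4.859, 0, -92.561, -19.12], TCP at [0.242, -0.549, 0.256] pointing down, gripper open.
Joint ranges: [-146.85, 146.85], [-73.84, 115.35], [-62.03, 85.46], [-188.31, 113.3], [-161.28, -10.13], [-171.36, 171.36]. Speed limits (degrees/s): [147.25, 147.25, 172.46, 180, 180, 180].

## Interface

Orientations are given as a 3x3 rotation matrix whose columns are the frame's x, y, z axes.
In Python, from plant import readout, eyes, order, env gives the robot as it stands.
- The arm moves only by the shell command python3 -m pendant 'ROWS' [OPENING] [FORCE]. ROWS is a JSON object of lists of equal length, an entry for each row: "dp": the shift along the world's x, y, z in m, a list of three; "twist": the turn about the world's z in rad. In form: {"dp": [[x, y, z], ...], "twist": [twist, ...]}. A call has 1 to 12 rows; each row is the pose to reach, as a shift and turn from the pose commanded when the call began; what a row does not reach only later rows make up. A row lasts 1/12 s, in which the tool goes at most 41.7 mm and 7.16 degrees, less where a joint would pass 70% of its speed; a pose out of reach is approached as far as the arm can. A call with a gripper value outside its range is refused whole. OPENING is the opening, from -1 (shut) to 1 (fully open), set as the call begins (- or left out, the last holds). The fingers move at their own pace and stop on an object; FORCE is the grip in N (left out, the last holds). Time passes only in rows, so rows that repeat a pose let the fingers close. It gives the time, the measured TCP pose, the force, the opening and the grip force at its end, in the units of the state.
- readout.get_obs(): the state, without advancing time (a new reading comes with each control period).
- eyes.grab_frame(name): name is "scene" or "top" or "wrist"; returns (picture, depth): 384x512x3 uint8, blue, green, red; 384x512 float32, m along the optical axis (not along the pixel's ray), 0 where there is no reading.
- eyes.camera_model(name): a dict with "mtx" (3x3 intrinsics, pixels), "R" (3x3) and "t" (3): a world point X has camera coordinates R X + t. Camera axes: x right, y down, z forward; pixel columns grow to the right and rows downward; lengths in m; the calibration is good to about 2 mm. A picture is of the moment at which its call begins: read the wrist's pose just before it. camera_model takes no time and is no camera call; for the wrist camera it gives the pose at the moment of the call.
- order.hand_in(): hands the job in; it is judged then, once.
The state is a dict: "t": time; "qpos": joint angles; "joint_velocities": joint speeds; "joint_efforts": joint torques, N m; "position": TCP position; "tool_rot": TCP orientation; "wrist_force": force on the tool from outside, world axes, zero at the start; "torque": the same for the moment, N m; "opening": opening from 0.0 (shut) to 1.0 (fully open); "grip_force": force on a finger pad.
Only numpy, scipy, OpenCV 4.12 (cv2) and the standard library are available. Lean on these libraries where they do the work, as an engineer would, in place of code of your own. Each camera call takes 0.05 s, during which the arm holds its last target. There are 200 camera calls.

## Task

Pick up the fork-shaped cap puller, slide its two tines under the flange of the cap that is snapped onto the food-processor motor base, and pull straight up until the cap pops off; never touch the cap with the gripper itself. Carry the cap level on the puller to the rubber drying mat, set it down gently, flange up, with its whole foot on the mat, and draw the puller out from under it. Finally stand the puller upright on the middle of the metal rest plate where you found it, let go, and leave the tart dish, the lidded tub and the spice jar where they are.

Things in the scene. Friction and masses are not known exactly. Their poses are not given: they have to be found in the camera images.
- puller: Loose steel cap puller, 102x86x105 mm, 0.18 kg, standing on its two-tine fork. Origin: fork underside, below the grip's middle; x along the tines to their open tips, z up. Tines z 0-7, y +-33 to +-43, tips x +34; crossbar and 30 wide spine at x -58 to -68; arm z 50-60, 20 wide, from the spine over the fork to x +20, carrying the grip. 43 mm free between tines and arm.
- puller_grip (a point): Grip point, 86 mm above the puller's origin, in the middle of its black upright grip tab: 34 mm along the puller's x, 14 mm thick along y (flat sides), puller z 59 to 105. Pinch it across y from above; it lies over the cap's axis when the fork is centred under the cap.
- puller_mid (a point): Middle of the puller's footprint: in the puller's frame at x = -19 mm, y = 0, z = 0.
- cap: Loose round steel cap like a mushroom, 0.14 kg. Origin: centre of its foot; z up. Skirt: tube, outer diameter 52, z 0-26 mm. Flange: domed disc, diameter 100, underside z 26, top z 42. Starts snapped on the base's hub, foot on the housing top, so a 26 mm gap is open under the flange. About 12 to 14 N straight up frees it within 5 mm. It rides level on the tines.
- motor_base: Fixed grey motor base of a food processor, rounded box, top at z 56 mm. Origin: on the worktop below the hub axis; x points to its back, z up. x -80 (front: black strip, three keys) to +105, y +-70. On its top only the cap, and a control ridge 25 mm high at x +79 to +101, y +-60: the cap is reached from the front or sides.
- hub (a point): On the hub axis at the housing's top face (z 56 mm in the base's frame): where the cap's foot centre is while the cap is on. The hub is a steel stub, diameter 32, 22 mm high, with four sprung balls that hold the cap; the cap must rise 22 mm to clear it.
- mat: Fixed black ribbed rubber drying mat, 170 x 170 x 4 mm, flat on the worktop. Origin: centre of its underside; the top face is at z = 4 mm.
- rest: Fixed flat dark steel rest plate, 150 (x) x 130 (y) x 5 mm, flat on the worktop. Origin: centre of its underside; the top face is at z = 5 mm. The puller stands on it at the start.
- tart_dish: Bystander: small fluted foil tart dish, diameter 83, 33 mm high, on the worktop near the robot. Origin: centre of its underside.
- pot: Bystander: small round lidded tub with a grey lid, diameter 69, 41 mm high, on the worktop near the robot. Origin: centre of its underside.
- spice_jar: Bystander: spice jar with a red lid, diameter 47, 97 mm high, standing toward the back of the worktop. Origin: centre of its underside.
There are look-alikes about, which are no part of the job. What is shaped like the cap but purple is not meant.

How it is judged:
By the outcome, as a careful person would: the job done as asked, in the order asked, and still so for the second after the job is handed in, with the robot touching nothing.
It also fails if it takes over 58 s, if anything falls off the work surface, if the arm or the gripper's body presses on something with over 40 N, if the wrist force passes 120 N, or if a joint passes its speed limit or range.

## Working session

There is one attempt and no reset: what is moved stays moved. The work goes in short steps, Python scripts to look and compute and a shell command to move; the robot and the scene stay as the last step left them, time stands still between calls to the robot, and variables do not carry over. Pictures are saved under pics/ and viewed, at most 12 in all, crops included, and the job is handed in when it is done.

```bash
mkdir -p pics; ls
cat > h.py <<'E'
import numpy as np,cv2
from plant import readout,eyes,order,env
def shot(n,f=None):
    c=eyes.camera_model(n); im,d=eyes.grab_frame(n)
    if f: cv2.imwrite('pics/'+f,im)
    return im,d,c
def cloud(d,c):
    v,u=np.mgrid[:d.shape[0],:d.shape[1]]
    K=c['mtx']; P=np.dstack([(u-K[0,2])/K[0,0]*d,(v-K[1,2])/K[1,1]*d,d])
    return (P-np.array(c['t']))@np.array(c['R'])
def ray(c,u,v,z):
    R=np.array(c['R']);o=-R.T@np.array(c['t']);w=R.T@np.linalg.inv(c['mtx'])@np.array([u,v,1.])
    return o+w*(z-o[2])/w[2]
E
python3 - <<'E'
from h import *
o=readout.get_obs();print(o['t'],o['position'],o['tool_rot'],o['opening'],o['wrist_force'],env.nose_length)
for n in('scene','top'):
    im,d,c=shot(n,n+'0.png');np.savez('pics/'+n,im=im,d=d,**{k:np.array(c[k]) for k in('mtx','R','t')})
    print(n,(d>0).mean(), -np.array(c['R']).T@np.array(c['t']))
E
```

```text
pics
0.0 [ 0.24233112 -0.5485979   0.25531261] [[-9.14790274e-01 -4.03928467e-01 -7.39897315e-04]
 [-4.03929137e-01  9.14789067e-01  1.48840900e-03]
 [ 7.56392104e-05  1.66044816e-03 -9.99998619e-01]] 0.9971300526628042 [-0.09859777 -0.65752208  0.48436111] 0.025
scene 0.986846923828125 [0.08560631 0.77693812 0.77324357]
top 0.9960683186848959 [ 0.40116708 -0.00416721  1.22860106]
```

View pics/top0.png

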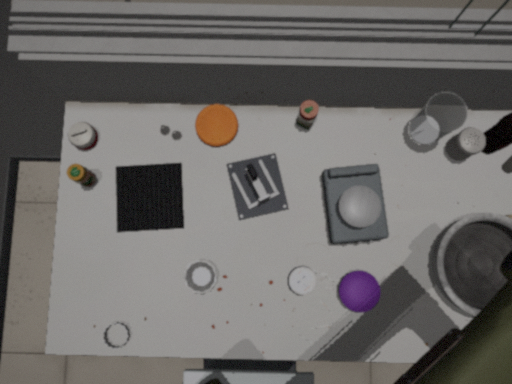

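View pics/scene0.png

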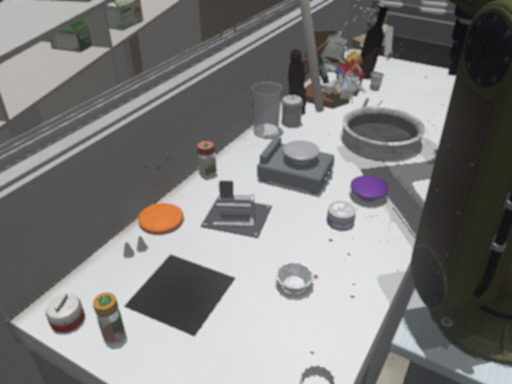

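The top view shows the rest with the puller at (258,186), the mat at (150,197), and the base with the cap at (358,205). The tart dish is at (202,276), the tub at (302,281) and the spice jar at (308,112). I'll measure from the saved depth.

Run:
```python
from h import *
z=np.load('pics/top.npz');d=z['d'];c=z;P=cloud(d,c);im=z['im']
def rect(m,name):
    m=m.astype(np.uint8);n,l,s,ce=cv2.connectedComponentsWithStats(m)
    i=1+np.argmax(s[1:,4]);q=P[l==i];r=cv2.minAreaRect(q[:,:2].astype(np.float32));print(name,s[i,4],np.round(r[0],4),np.round(r[1],4),round(r[2],1),'z',np.median(q[:,2]).round(4),'med',np.mean(q,0).round(4))
def box(u0,v0,u1,v1):
    m=np.zeros(d.shape,bool);m[v0:v1,u0:u1]=1;return m
Z=P[...,2];g=im.max(2)
print('table',np.median(Z[240:260,80:180]))
rect(box(105,150,195,245)&(g<60),'mat')
rect(box(222,145,295,225)&(g<110)|box(222,145,295,225)&(Z>.012),'rest')
B=box(222,145,295,225)
for a,b in((.075,.13),(.045,.07),(.008,.03)): rect(B&(Z>a)&(Z<b),'pul%.3f'%a)
B=box(315,155,395,250)
rect(B&(Z>.045)&(Z<.066),'basetop');rect(B&(Z>.03),'base>.03');rect(B&(Z>.085),'cap')
m=B&(Z>.07)&(np.mgrid[:384,:512][0]<182);rect(m,'ridge')
for n,b,h in(('dish',(180,255,225,300),.015),('tub',(283,262,322,300),.03),('jar',(292,95,322,132),.08),('purple',(335,265,385,315),.02)): rect(box(*b)&(Z>h),n)
cr=np.hstack([cv2.resize(im[140:235,215:310],(400,400),interpolation=2),cv2.resize(im[155:250,310:405],(400,400),interpolation=2)])
cv2.imwrite('pics/crop.png',cr)
```

```text
table -0.0012051993317689887
mat 4144 [0.5467 0.1667] [0.3994 0.2047] 76.7 z 0.0027 med [0.5685 0.2606 0.0066]
rest 2610 [ 0.5465 -0.0273] [0.2704 0.129 ] 14.2 z 0.0047 med [ 0.6011 -0.0127  0.0173]
pul0.075 105 [0.6235 0.0018] [0.0338 0.0143] 27.9 z 0.1077 med [0.6212 0.0017 0.1046]
pul0.045 230 [ 0.6025 -0.0099] [0.0878 0.0293] 27.4 z 0.0638 med [ 0.5888 -0.0155  0.0635]
pul0.008 358 [ 0.6061 -0.0066] [0.1047 0.0915] 26.6 z 0.0114 med [ 0.6008 -0.0095  0.0117]
basetop 2418 [ 0.5584 -0.2524] [0.1856 0.1418] 6.8 z 0.055 med [ 0.5458 -0.2458  0.0548]
base>.03 4450 [ 0.5365 -0.1555] [0.1976 0.3546] 12.7 z 0.0576 med [ 0.554  -0.2462  0.0726]
cap 1405 [ 0.4716 -0.1643] [0.0983 0.3359] 40.0 z 0.0948 med [ 0.5457 -0.2521  0.0977]
ridge 456 [ 0.5499 -0.1331] [0.0742 0.3866] 38.2 z 0.0798 med [ 0.6348 -0.2416  0.0819]
dish 448 [0.3694 0.0807] [0.1631 0.0793] 84.6 z 0.0287 med [0.3733 0.1231 0.0431]
tub 633 [ 0.3695 -0.0821] [0.0644 0.1554] 0.4 z 0.041 med [ 0.3698 -0.1246  0.0465]
jar 299 [ 0.5986 -0.0819] [0.0446 0.422 ] 74.5 z 0.096 med [ 0.7775 -0.1314  0.099 ]
purple 1378 [ 0.3491 -0.1581] [0.3098 0.0981] 88.9 z 0.0392 med [ 0.3479 -0.2615  0.044 ]
```

View pics/crop.png

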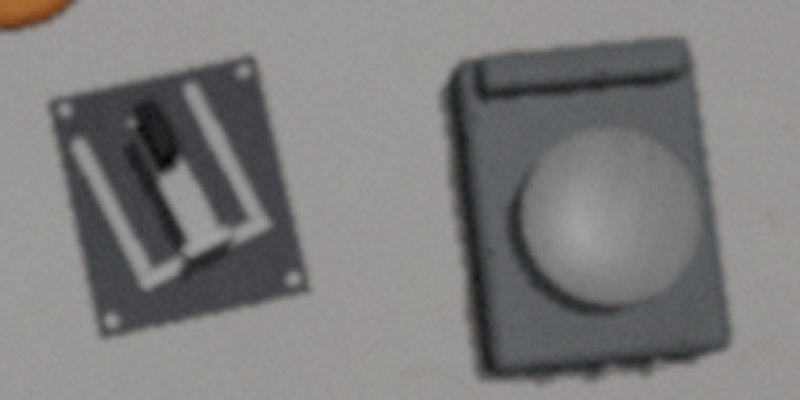

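The crop shows the puller's tines opening up-left, with the grip at about (155,135) and the crossbar at the bottom. The base has its ridge at the back and the cap near the middle. I'll refine this, leaving out pixels without a depth reading.

Run:
```python
from h import *
z=np.load('pics/top.npz');d=z['d'];c=z;P=cloud(d,c);im=z['im'];Z=P[...,2];g=im.max(2);ok=(d>0)&(Z<.2)
def box(u0,v0,u1,v1):
    m=np.zeros(d.shape,bool);m[v0:v1,u0:u1]=1;return m&ok
def rect(m,name):
    n,l,s,ce=cv2.connectedComponentsWithStats(m.astype(np.uint8));i=1+np.argmax(s[1:,4]);q=P[l==i]
    r=cv2.minAreaRect(q[:,:2].astype(np.float32));print(name,np.round(r[0],4),np.round(r[1],4),round(r[2],1),np.median(q[:,2]).round(4))
rect(box(105,150,195,245)&(g<60),'mat');rect(box(222,145,295,225)&((g<110)|(Z>.012)),'rest')
B=box(315,155,395,250)
rect(B&(Z>.045)&(Z<.066),'basetop')
for b,n,h in((B&(np.mgrid[:384,:512][0]>182),'cap',.082),(box(335,265,385,315),'purple',.025),(box(180,255,225,300),'dish',.015),(box(283,262,322,300),'tub',.03),(box(292,95,322,132),'jar',.085)):
    q=P[b&(Z>h)];print(n,np.round(cv2.minEnclosingCircle(q[:,:2].astype(np.float32)),4) if 0 else [np.round(x,4) for x in cv2.minEnclosingCircle(q[:,:2].astype(np.float32))],q[:,2].max().round(3),q[:,:2].mean(0).round(4))
# scene view check of grip and cap
s=np.load('pics/scene.npz');Q=cloud(s['d'],s);o2=(s['d']>0)
q=Q[(abs(Q[...,0]-.6235)<.04)&(abs(Q[...,1]-.0018)<.04)&(Q[...,2]>.07)&(Q[...,2]<.12)&o2];print('grip scene',q.min(0),q.max(0),len(q))
q=Q[(abs(Q[...,0]-.546)<.07)&(abs(Q[...,1]+.252)<.07)&(Q[...,2]>.084)&(Q[...,2]<.12)&o2];print('cap scene',cv2.minEnclosingCircle(q[:,:2].astype(np.float32)),q[:,2].max())
```

```text
mat [0.5699 0.262 ] [0.1661 0.1659] 4.8 0.0027
rest [ 0.6044 -0.0127] [0.151 0.129] 14.2 0.0047
basetop [ 0.5584 -0.2524] [0.1856 0.1418] 6.8 0.055
cap [array([ 0.5472, -0.2543]), np.float64(0.0506)] 0.105 [ 0.5461 -0.2528]
purple [array([ 0.3476, -0.2645]), np.float64(0.0508)] 0.048 [ 0.3477 -0.2627]
dish [array([0.3732, 0.1221]), np.float64(0.0412)] 0.039 [0.3729 0.1249]
tub [array([ 0.3696, -0.1256]), np.float64(0.0341)] 0.049 [ 0.3697 -0.1252]
jar [array([ 0.7909, -0.1403]), np.float64(0.0354)] 0.103 [ 0.7801 -0.1323]
grip scene [ 0.60728689 -0.00980874  0.07000308] [0.64145759 0.01558165 0.11526952] 239
cap scene ((0.5471950173377991, -0.2512325644493103), 0.051785144954919815) 0.10206319442630656
```

```bash
python3 -m pendant '{"dp":[[0.02,0.03,0],[0.04,0.06,0],[0.06,0.09,0],[0.08,0.12,0],[0.1,0.15,0],[0.12,0.18,0],[0.14,0.21,0],[0.16,0.24,0],[0.18,0.27,0],[0.2,0.3,0],[0.22,0.33,0],[0.24,0.36,0]],"twist":[0,0,0,0,0,0,0,0,0,0,0,0.06]}' 0.2 && python3 -m pendant '{"dp":[[0.02,0.03,0],[0.04,0.06,0],[0.06,0.09,0],[0.08,0.11,-0.01],[0.095,0.13,-0.02],[0.11,0.15,-0.03],[0.125,0.17,-0.04],[0.141,0.19,-0.05],[0.141,0.19,-0.06],[0.141,0.19,-0.06],[0.141,0.19,-0.06]],"twist":[0,0,0,0,0,0,0,0,0,0,0]}'
python3 - <<'E'
from h import *
o=readout.get_obs();print(o['t'],o['position'],o['opening'],np.degrees(np.arctan2(-o['tool_rot'][1,0],-o['tool_rot'][0,0])))
im,d,c=shot('wrist','w1.png');P=cloud(d,c);print(-np.array(c['R']).T@np.array(c['t']))
for a,b in((.08,.12),(.05,.075)):
    m=(d>0)&(P[...,2]>a)&(P[...,2]<b);n,l,s,_=cv2.connectedComponentsWithStats(m.astype(np.uint8))
    for i in range(1,n):
        if s[i,4]>150:
            q=P[l==i];r=cv2.minAreaRect(q[:,:2].astype(np.float32));print(a,s[i],np.round(r[0],4),np.round(r[1],4),r[2],np.median(q[:,2]))
E
```

```text
t: 1.1
position: [0.4829, -0.1871, 0.2561]
tool_rot: [[-0.889, -0.458, -0.0], [-0.458, 0.889, 0.0], [0.0, 0.0, -1.0]]
wrist_force: [0.6, -0.4, 0.0]
opening: 0.601
grip_force: 0.0
t: 2.02
position: [0.6229, 0.0009, 0.1954]
tool_rot: [[-0.889, -0.458, -0.002], [-0.458, 0.889, -0.001], [0.002, 0.0, -1.0]]
wrist_force: [-0.5, -0.1, 1.2]
opening: 0.597
grip_force: 0.0
2.0167 [0.62285956 0.00089903 0.19535035] 0.5971430416901902 27.26975978359863
[ 0.54946203 -0.03709905  0.31245064]
0.08 [ 249  178   22   60 1237] [0.6277 0.0028] [0.0335 0.0139] 27.83509635925293 0.10881654688664823
0.08 [   0  266   51  112 3952] [ 0.7956 -0.124 ] [0.0707 0.0375] 13.874648094177246 0.096246071337608
0.08 [119 370  26  14 232] [ 0.8243 -0.019 ] [0.0196 0.0035] 87.63101196289062 0.08573726816860248
0.05 [   0    0   60  103 4777] [ 0.6111 -0.1924] [0.0749 0.0354] 7.061392784118652 0.05524446319575423
0.05 [ 238  100   42  116 2380] [ 0.6067 -0.0082] [0.0874 0.0294] 28.281185150146484 0.06432503289487711
0.05 [   7  243   68   57 1491] [ 0.7743 -0.1265] [0.0456 0.0264] 67.98511505126953 0.06475514452670114
0.05 [ 24 309  49  28 699] [ 0.8244 -0.1076] [0.0286 0.0037] 89.7585678100586 0.06312406387031529
```

View pics/w1.png

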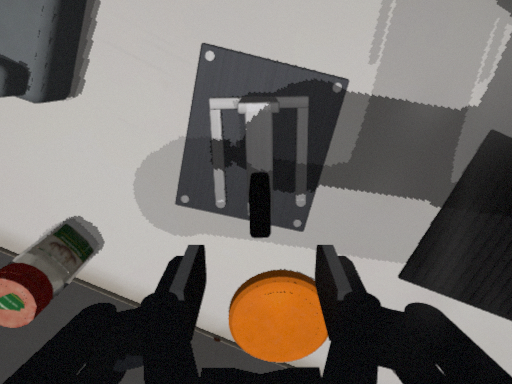

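Wrist view: the grip tab sits at (260,205), between the jaws and lined up with them. Next I go down and pinch it.

```bash
python3 -m pendant '{"dp":[[0.003,0.001,-0.015],[0.003,0.001,-0.03],[0.003,0.001,-0.045],[0.003,0.001,-0.06],[0.003,0.001,-0.07],[0.003,0.001,-0.08],[0.003,0.001,-0.088],[0.003,0.001,-0.094],[0.003,0.001,-0.098],[0.003,0.001,-0.098],[0.003,0.001,-0.098]],"twist":[0,0,0,0,0,0,0,0,0,0,0]}' && python3 -m pendant '{"dp":[[0,0,0],[0,0,0],[0,0,0],[0,0,0],[0,0,0],[0,0,0],[0,0,0],[0,0,0]],"twist":[0,0,0,0,0,0,0,0]}' -1 80 && python3 -m pendant '{"dp":[[0,0,0.005],[0,0,0.015],[0,0,0.03],[0,0,0.045],[0,0,0.06],[0,0,0.06]],"twist":[0,0,0,0,0,0]}'
```

```text
t: 2.98
position: [0.6265, 0.0021, 0.0986]
tool_rot: [[-0.889, -0.458, 0.0], [-0.458, 0.889, -0.0], [-0.0, -0.0, -1.0]]
wrist_force: [-0.1, -0.3, -0.2]
opening: 0.6
grip_force: 0.0
t: 3.65
position: [0.6268, 0.0022, 0.0989]
tool_rot: [[-0.889, -0.458, 0.001], [-0.458, 0.889, 0.0], [-0.001, -0.0, -1.0]]
wrist_force: [0.9, 0.4, 4.0]
opening: 0.158
grip_force: 78.9
t: 4.15
position: [0.6275, 0.002, 0.1622]
tool_rot: [[-0.889, -0.458, 0.005], [-0.458, 0.889, 0.0], [-0.004, -0.002, -1.0]]
wrist_force: [0.8, 0.0, -0.6]
opening: 0.156
grip_force: 78.3
```

```bash
python3 -m pendant '{"dp":[[0,0,0.03],[-0.01,-0.01,0.06],[-0.03,-0.04,0.08],[-0.05,-0.07,0.08],[-0.07,-0.095,0.08],[-0.09,-0.12,0.08],[-0.11,-0.15,0.08],[-0.13,-0.18,0.08],[-0.15,-0.21,0.08],[-0.17,-0.24,0.08],[-0.185,-0.26,0.08],[-0.194,-0.269,0.08]],"twist":[0,0,-0.04,-0.08,-0.12,-0.16,-0.2,-0.24,-0.28,-0.32,-0.35,-0.357]}' && python3 -m pendant '{"dp":[[0,0,0],[0,0,-0.01],[0,0,-0.02],[0,0,-0.02],[0,0,-0.02]],"twist":[0,0,0,0,0]}'
python3 - <<'E'
from h import *
o=readout.get_obs();print(o['t'],o['position'],o['opening'],np.degrees(np.arctan2(-o['tool_rot'][1,0],-o['tool_rot'][0,0])),o['wrist_force'])
im,d,c=shot('wrist','w2.png');P=cloud(d,c);np.savez('pics/w2',P=P,d=d,im=im);cv2.imwrite('pics/s2.png',shot('scene')[0])
X=o['tool_rot'][:2,0]*-1;Y=o['tool_rot'][:2,1]
L=np.dstack([(P[...,:2]-o['position'][:2])@X,(P[...,:2]-o['position'][:2])@Y,P[...,2]-(o['position'][2]-.094)])
m=(d>0)&(abs(L[...,0])<.1)&(abs(L[...,1])<.06)
for a,b in((-.005,.02),(.04,.07)):
    k=m&(L[...,2]>a)&(L[...,2]<b);q=L[k].astype(np.float32);print(len(q),np.percentile(q,[1,50,99],axis=0).round(4),cv2.minAreaRect(q[:,:2].copy()))
E
```

```text
t: 5.15
position: [0.4303, -0.2688, 0.2376]
tool_rot: [[-0.993, -0.115, -0.001], [-0.115, 0.993, 0.0], [0.001, 0.001, -1.0]]
wrist_force: [0.2, -0.0, -1.4]
opening: 0.15
grip_force: 78.2
t: 5.57
position: [0.4324, -0.2659, 0.2165]
tool_rot: [[-0.993, -0.12, -0.003], [-0.12, 0.993, 0.001], [0.003, 0.001, -1.0]]
wrist_force: [-0.3, -0.1, -1.7]
opening: 0.157
grip_force: 78.2
5.5667 [ 0.43239529 -0.26585244  0.21652572] 0.15705695524428975 6.899603218625593 [-0.33660506 -0.10509003 -1.73912496]
6122 [[-0.0663 -0.042   0.0017]
 [-0.0316  0.0002  0.0064]
 [ 0.0328  0.043   0.0132]] ((-0.015373338013887405, 0.0005151145160198212), (0.10216344892978668, 0.08633016049861908), 0.41917404532432556)
5815 [[-0.0663 -0.0134  0.0449]
 [-0.0436  0.0002  0.0595]
 [-0.0071  0.0136  0.0678]] ((-0.03474019840359688, -9.76957380771637e-05), (0.02989724464714527, 0.06341680884361267), 89.8036880493164)
```

View pics/w2.png

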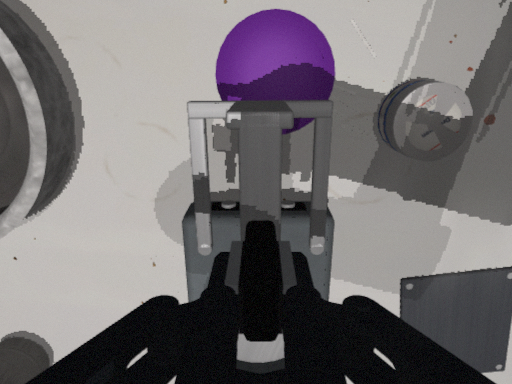

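Wrist view: the fork (tine tips at (205,245) and (318,245)) is held straight and centred over the base's front. Next I go down to mid-gap height, check, and slide in.

```bash
python3 -m pendant '{"dp":[[0,0,-0.015],[0,0,-0.03],[0,0,-0.045],[0,0,-0.053],[0,0,-0.0565],[0,0,-0.0565],[0,0,-0.0565]],"twist":[0,0,0,0,0,0,0]}'; python3 -m pendant '{"dp":[[0.01,0.001,0],[0.02,0.002,0],[0.03,0.0035,0],[0.04,0.005,0],[0.04,0.005,0]],"twist":[0,0,0,0,0]}'
python3 - <<'E'
from h import *
o=readout.get_obs();print(o['t'],o['position'],o['wrist_force'])
im,d,c=shot('scene');cv2.imwrite('pics/s3.png',cv2.resize(im[110:200,230:350],(800,600),interpolation=2))
im,d,c=shot('top');P=cloud(d,c);Z=P[...,2]
q=P[(abs(P[...,0]-.546)<.06)&(abs(P[...,1]+.253)<.06)&(Z>.084)&(Z<.107)&(d>0)];print(q[:,:2].min(0),q[:,:2].max(0))
E
```

```text
t: 6.25
position: [0.4327, -0.267, 0.1627]
tool_rot: [[-0.993, -0.119, 0.001], [-0.119, 0.993, -0.001], [-0.001, -0.001, -1.0]]
wrist_force: [0.2, -0.1, -1.4]
opening: 0.153
grip_force: 78.3
t: 6.67
position: [0.4742, -0.2614, 0.1614]
tool_rot: [[-0.993, -0.119, -0.0], [-0.119, 0.993, 0.0], [0.0, 0.0, -1.0]]
wrist_force: [-0.6, -0.0, -2.1]
opening: 0.146
grip_force: 78.3
6.6667 [ 0.47420423 -0.26140293  0.16141334] [-0.64652391 -0.02230618 -2.13936358]Traceback (most recent call last):
  File "<stdin>", line 5, in <module>
    return umr_minimum(a, axis, None, out, keepdims, initial, where)
ValueError: zero-size array to reduction operation minimum which has no identity
```

View pics/s3.png

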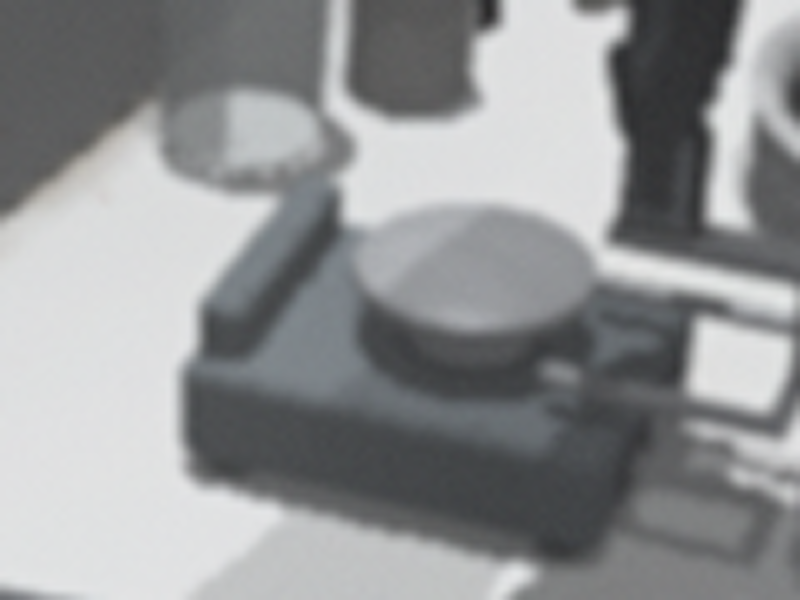

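The scene crop shows the tine tip at (545,370), level with the gap and just at the flange's edge. I slide in.

```bash
python3 -m pendant '{"dp":[[0.008,0.001,-0.001],[0.016,0.002,-0.001],[0.024,0.003,-0.001],[0.032,0.004,-0.001],[0.04,0.005,-0.001],[0.048,0.006,-0.001],[0.056,0.007,-0.001],[0.063,0.008,-0.001],[0.069,0.0085,-0.001],[0.0713,0.0085,-0.001],[0.0713,0.0085,-0.001]],"twist":[0,0,0,0,0,0,0,0,0,0,0]}'
python3 - <<'E'
from h import *
im,d,c=shot('scene');cv2.imwrite('pics/s4.png',cv2.resize(im[110:200,230:350],(800,600),interpolation=2))
E
```

```text
t: 7.68
position: [0.5441, -0.2533, 0.1605]
tool_rot: [[-0.993, -0.119, -0.001], [-0.119, 0.993, 0.0], [0.001, 0.0, -1.0]]
wrist_force: [-0.3, 0.6, -2.0]
opening: 0.155
grip_force: 78.3
```

View pics/s4.png

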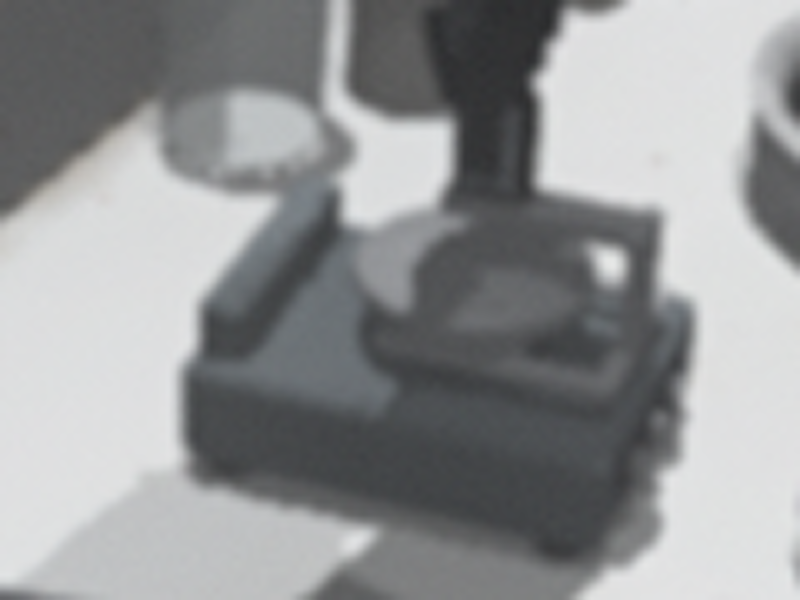

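The fork is fully under the flange, with the near tine under its rim along (370–620,370). I pull straight up slowly with a firmer grip.

```bash
python3 -m pendant '{"dp":[[0.001,0,0.001],[0.001,0,0.003],[0.001,0,0.005],[0.001,0,0.006],[0.001,0,0.007],[0.001,0,0.008],[0.001,0,0.009],[0.001,0,0.01]],"twist":[0,0,0,0,0,0,0,0]}' - 110; python3 -m pendant '{"dp":[[0,0,0.001],[0,0,0.002],[0,0,0.003],[0,0,0.004],[0,0,0.005],[0,0,0.006],[0,0,0.007],[0,0,0.008],[0,0,0.009],[0,0,0.01]],"twist":[0,0,0,0,0,0,0,0,0,0]}'
```

```text
t: 8.4
position: [0.5445, -0.2532, 0.1701]
tool_rot: [[-0.993, -0.118, -0.001], [-0.118, 0.993, 0.001], [0.001, 0.001, -1.0]]
wrist_force: [1.2, -0.7, -6.6]
opening: 0.147
grip_force: 106.9
t: 9.23
position: [0.5443, -0.2533, 0.1806]
tool_rot: [[-0.993, -0.119, -0.002], [-0.119, 0.993, 0.0], [0.002, 0.0, -1.0]]
wrist_force: [-0.7, 2.3, -4.0]
opening: 0.146
grip_force: 111.5
```

```bash
python3 -m pendant '{"dp":[[0,0,0.002],[0,0,0.004],[0,0,0.007],[0,0,0.01],[0,0,0.014],[0,0,0.018],[0,0,0.023],[0,0,0.028],[0,0,0.033],[0,0,0.038],[0,0,0.04],[0,0,0.04]],"twist":[0,0,0,0,0,0,0,0,0,0,0,0]}'
python3 - <<'E'
from h import *
o=readout.get_obs();print(o['position'],o['wrist_force'])
im,d,c=shot('scene');cv2.imwrite('pics/s5.png',cv2.resize(im[100:190,230:350],(800,600),interpolation=2))
P=cloud(d,c);zz=o['position'][2]-.094
Z=P[...,2];m=(d>0)&(abs(P[...,0]-.546)<.06)&(abs(P[...,1]+.253)<.06)&(Z>zz+.009)&(Z<zz+.026);q=P[m];print(len(q),q.min(0),q.max(0))
E
```

```text
t: 10.23
position: [0.5449, -0.2534, 0.2216]
tool_rot: [[-0.993, -0.119, 0.001], [-0.119, 0.993, -0.0], [-0.001, -0.0, -1.0]]
wrist_force: [-0.7, -0.5, -3.5]
opening: 0.151
grip_force: 111.5
[ 0.54490982 -0.25343374  0.22163174] [-0.71870015 -0.54065428 -3.52231162]
626 [ 0.48876058 -0.30351142  0.13670552] [ 0.59869323 -0.20022873  0.15351386]
```

View pics/s5.png

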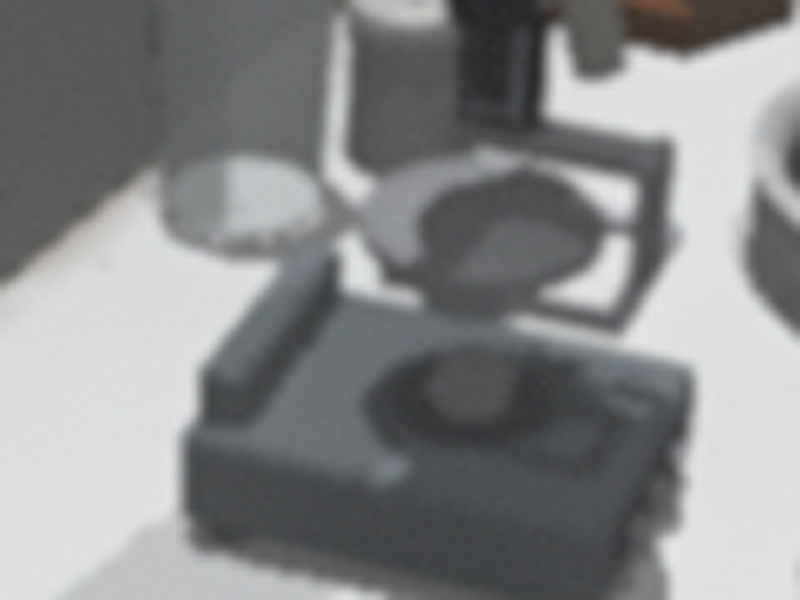

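The scene shows the cap riding level on the fork at about (480,220) and the hub stub bare at (475,385). I carry it to the mat with gentle acceleration.

```bash
python3 -m pendant '{"dp":[[0,0.002,0],[0,0.006,0],[0,0.012,0],[0,0.021,0],[0,0.033,0],[0,0.047,0],[0,0.062,0],[0,0.077,0],[0,0.092,0],[0,0.107,0],[0,0.122,0],[0,0.137,0]],"twist":[0,0,0,0,0,0,0,0,0,0,0,0]}' >/dev/null && python3 -m pendant '{"dp":[[0.001,0.015,0],[0.003,0.03,0],[0.005,0.045,0],[0.007,0.06,0],[0.009,0.075,0],[0.011,0.09,0],[0.013,0.105,0],[0.015,0.12,0],[0.017,0.135,0],[0.019,0.15,0],[0.021,0.165,0],[0.022,0.18,0]],"twist":[0,0,0,0,0,0,0,0,0,0,0,0]}' && python3 -m pendant '{"dp":[[0,0.015,0],[0,0.03,0],[0,0.045,0],[0,0.06,0],[0,0.075,0],[0,0.09,0],[0,0.105,0],[0,0.12,0],[0,0.135,0],[0,0.15,0],[0,0.163,0],[0,0.174,0]],"twist":[0,0,0,0,0,0,0,0,0,0,0,0]}'>/dev/null && python3 -m pendant '{"dp":[[0,0.009,0],[0,0.016,0],[0,0.021,0],[0,0.024,0],[0,0.024,0],[0,0.024,0],[0,0.024,0]],"twist":[0,0,0,0,0,0,0]}'
python3 - <<'E'
from h import *
o=readout.get_obs();print(o['position'],o['wrist_force'])
im,d,c=shot('scene');cv2.imwrite('pics/s6.png',cv2.resize(im[150:350,90:290],(600,600),interpolation=2))
P=cloud(d,c);zz=o['position'][2]-.094
Z=P[...,2];p=o['position'];m=(d>0)&(abs(P[...,0]-p[0])<.056)&(abs(P[...,1]-p[1])<.06)&(Z>zz+.009)&(Z<zz+.026);q=P[m];print(len(q),q.min(0),q.max(0))
E
```

```text
t: 12.28
position: [0.5666, 0.0653, 0.2208]
tool_rot: [[-0.993, -0.119, 0.0], [-0.119, 0.993, 0.0], [-0.0, 0.0, -1.0]]
wrist_force: [-0.2, 0.6, -3.5]
opening: 0.148
grip_force: 111.4
t: 13.87
position: [0.5667, 0.2612, 0.2209]
tool_rot: [[-0.993, -0.118, 0.0], [-0.118, 0.993, 0.0], [-0.0, 0.0, -1.0]]
wrist_force: [0.4, -0.7, -3.5]
opening: 0.147
grip_force: 111.4
[0.56674257 0.26121636 0.22088125] [ 0.42793986 -0.73812986 -3.51322988]
1216 [0.51430378 0.21947729 0.13594948] [0.62068724 0.31146647 0.15281155]
```

View pics/s6.png

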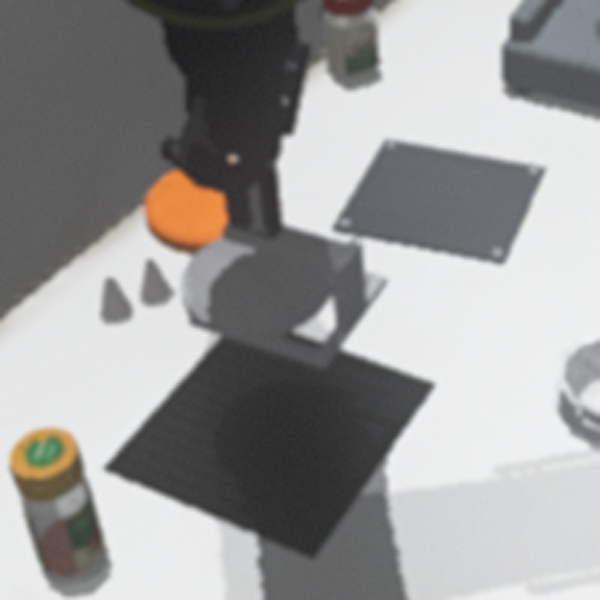

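The cap is level on the fork at (260,285), above the mat's middle. I lower it, slowly near contact.

```bash
python3 -m pendant '{"dp":[[0,0,-0.003],[0,0,-0.008],[0,0,-0.016],[0,0,-0.026],[0,0,-0.036],[0,0,-0.046],[0,0,-0.056],[0,0,-0.066],[0,0,-0.075],[0,0,-0.083],[0,0,-0.089],[0,0,-0.093]],"twist":[0,0,0,0,0,0,0,0,0,0,0,0]}'>/dev/null && python3 -m pendant '{"dp":[[0,0,-0.002],[0,0,-0.003],[0,0,-0.004],[0,0,-0.005],[0,0,-0.006],[0,0,-0.007],[0,0,-0.008],[0,0,-0.009],[0,0,-0.01],[0,0,-0.011],[0,0,-0.012],[0,0,-0.012]],"twist":[0,0,0,0,0,0,0,0,0,0,0,0]}'&& python3 -m pendant '{"dp":[[0,0,-0.002],[0,0,-0.004],[0,0,-0.006],[0,0,-0.007],[0,0,-0.007],[0,0,-0.007]],"twist":[0,0,0,0,0,0]}'
```

```text
t: 15.92
position: [0.5668, 0.2617, 0.116]
tool_rot: [[-0.993, -0.119, 0.0], [-0.119, 0.993, 0.0], [-0.0, 0.0, -1.0]]
wrist_force: [-0.4, -0.1, -1.7]
opening: 0.148
grip_force: 111.5
t: 16.42
position: [0.5666, 0.2616, 0.1087]
tool_rot: [[-0.993, -0.119, -0.0], [-0.119, 0.993, -0.0], [0.0, -0.0, -1.0]]
wrist_force: [-0.2, 0.6, -2.0]
opening: 0.148
grip_force: 111.5
```

The force is back to the puller's weight, so the cap has been set down. I draw the puller out along its axis and then raise it.

```bash
python3 -m pendant '{"dp":[[-0.004,-0.0005,0],[-0.01,-0.0012,0],[-0.02,-0.0024,0],[-0.03,-0.0036,0],[-0.04,-0.0048,0],[-0.05,-0.006,0],[-0.06,-0.0072,0],[-0.07,-0.0084,0],[-0.08,-0.0096,0],[-0.09,-0.0108,0],[-0.1,-0.012,0],[-0.11,-0.0132,0]],"twist":[0,0,0,0,0,0,0,0,0,0,0,0]}' && python3 -m pendant '{"dp":[[-0.005,0,0],[-0.005,0,0.01],[-0.005,0,0.03],[-0.005,0,0.05],[-0.005,0,0.07],[-0.005,0,0.09],[-0.005,0,0.11],[-0.005,0,0.11]],"twist":[0,0,0,0,0,0,0,0]}'
python3 - <<'E'
from h import *
o=readout.get_obs();p=o['position'];print(p)
for n in('top','wrist'):
    im,d,c=shot(n);P=cloud(d,c);Z=P[...,2]
    m=(d>0)&(abs(P[...,0]-.57)<.08)&(abs(P[...,1]-.262)<.08)&(Z>.028)&(Z<.06);q=P[m]
    if len(q)>20: print(n,len(q),[np.round(x,4) for x in cv2.minEnclosingCircle(q[:,:2].astype(np.float32))],q[:,2].max())
    if n=='wrist':
        X=o['tool_rot'][:2,0]*-1;Y=o['tool_rot'][:2,1];L=np.dstack([(P[...,:2]-p[:2])@X,(P[...,:2]-p[:2])@Y,Z-(p[2]-.094)])
        q=L[(d>0)&(abs(L[...,0])<.1)&(abs(L[...,1])<.06)&(L[...,2]>-.005)&(L[...,2]<.02)].astype(np.float32);print(cv2.minAreaRect(q[:,:2].copy()),np.median(q[:,2]),np.percentile(q,[1,99],axis=0))
im=shot('scene')[0];cv2.imwrite('pics/s7.png',cv2.resize(im[150:350,90:290],(600,600),interpolation=2))
E
```

```text
t: 17.42
position: [0.4558, 0.2483, 0.1089]
tool_rot: [[-0.993, -0.119, 0.0], [-0.119, 0.993, 0.0], [-0.0, 0.0, -1.0]]
wrist_force: [-0.4, 1.2, -1.5]
opening: 0.148
grip_force: 111.5
t: 18.08
position: [0.4534, 0.2491, 0.2247]
tool_rot: [[-0.993, -0.118, 0.007], [-0.118, 0.993, 0.005], [-0.007, 0.004, -1.0]]
wrist_force: [0.4, -0.1, -1.5]
opening: 0.151
grip_force: 111.7
[0.45344758 0.24908764 0.22471004]
top 1268 [array([0.5681, 0.2608]), np.float64(0.0504)] 0.05142416188071728
wrist 174 [array([0.5575, 0.2552]), np.float64(0.0466)] 0.04147847584702545
((-0.015427928417921066, 0.0005682893097400665), (0.10228508710861206, 0.08644022047519684), 0.5927827954292297) 0.0035089587 [[-0.06645539 -0.04199548 -0.00111344]
 [ 0.03257197  0.04307447  0.01159042]]
```

View pics/s7.png

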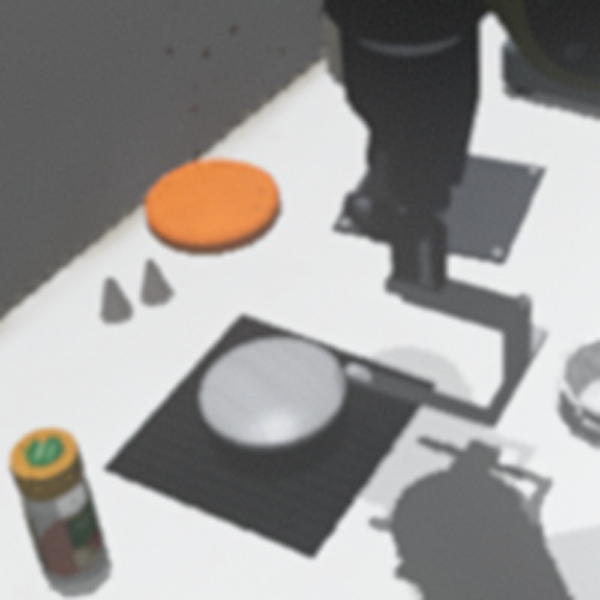

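The cap sits flange up in the middle of the mat at (272,390), and the puller is clear of it. I take the puller to the rest plate.

```bash
python3 -m pendant '{"dp":[[0.005,-0.008,0],[0.015,-0.024,0],[0.03,-0.047,0],[0.048,-0.075,0],[0.066,-0.103,0],[0.084,-0.131,0],[0.102,-0.159,0],[0.12,-0.187,0],[0.138,-0.215,0],[0.153,-0.238,0],[0.163,-0.252,0],[0.167,-0.258,0]],"twist":[0,0,0.02,0.04,0.06,0.08,0.1,0.115,0.125,0.129,0.129,0.129]}'>/dev/null && python3 -m pendant '{"dp":[[0,0,-0.005],[0,0,-0.02],[0,0,-0.035],[0,0,-0.05],[0,0,-0.065],[0,0,-0.08],[0,0,-0.09],[0,0,-0.098],[0,0,-0.103],[0,0,-0.106],[0,0,-0.106],[0,0,-0.106]],"twist":[0,0,0,0,0,0,0,0,0,0,0,0]}'
python3 - <<'E'
from h import *
o=readout.get_obs();p=o['position'];R=o['tool_rot']
im,d,c=shot('wrist','w8.png');P=cloud(d,c);Z=P[...,2];yaw=np.arctan2(-R[1,0],-R[0,0]);print(p,np.degrees(yaw))
g=im.max(2);m=((d>0)&(abs(P[...,0]-.604)<.11)&(abs(P[...,1]+.0127)<.1)&(Z<.009)&(Z>-.006)&(g<115))
X=-R[:2,0];Y=R[:2,1]
q=P[m].astype(np.float32);print(len(q),np.percentile(q,[0.5,99.5],axis=0));print(cv2.minAreaRect(q[:,:2].copy()))
m=(d>0)&(Z>.014)&(Z<.034);L=np.dstack([(P[...,:2]-p[:2])@X,(P[...,:2]-p[:2])@Y,Z]);m&=(abs(L[...,0])<.1)&(abs(L[...,1])<.06);q=P[m].astype(np.float32);print(cv2.minAreaRect(q[:,:2].copy()),np.median(q[:,2]))
E
```

```text
t: 20.23
position: [0.6189, -0.0095, 0.1134]
tool_rot: [[-0.969, -0.245, 0.001], [-0.245, 0.969, 0.0], [-0.001, -0.0, -1.0]]
wrist_force: [-0.0, -1.1, -1.2]
opening: 0.148
grip_force: 111.8
[ 0.61893249 -0.00950052  0.11339021] 14.20005489953565
28044 [[ 0.51729242 -0.08586516 -0.00188149]
 [ 0.68833855  0.08660009  0.00602551]]
((0.6128960251808167, 0.015276335179805756), (0.17365117371082306, 0.1835736632347107), 12.25004768371582)
((0.60398930311203, -0.013254545629024506), (0.1015653908252716, 0.08656840771436691), 14.487479209899902) 0.025621857
```

View pics/w8.png

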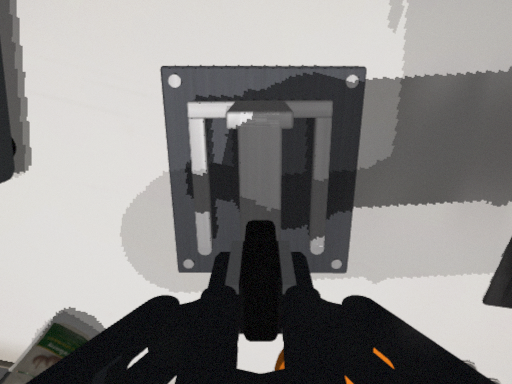

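Wrist view: the fork (190–332,100–255) is centred and square over the plate (162–363,67–273). I lower it gently and watch the force.

```bash
python3 -m pendant '{"dp":[[0,0,-0.002],[0,0,-0.004],[0,0,-0.006],[0,0,-0.008],[0,0,-0.01],[0,0,-0.011],[0,0,-0.012],[0,0,-0.013],[0,0,-0.0135],[0,0,-0.014],[0,0,-0.014]],"twist":[0,0,0,0,0,0,0,0,0,0,0]}'
```

```text
t: 21.2
position: [0.6187, -0.0096, 0.099]
tool_rot: [[-0.969, -0.245, 0.0], [-0.245, 0.969, 0.0], [-0.0, -0.0, -1.0]]
wrist_force: [-0.5, -0.9, -0.4]
opening: 0.151
grip_force: 112.2
```

```bash
python3 -m pendant '{"dp":[[0,0,-0.0003],[0,0,-0.0006],[0,0,-0.0006]],"twist":[0,0,0]}' && python3 -m pendant '{"dp":[[0,0,0],[0,0,0],[0,0,0],[0,0,0],[0,0,0],[0,0,0]],"twist":[0,0,0,0,0,0]}' 0.0 20 && python3 -m pendant '{"dp":[[0,0,0.005],[0,0,0.015],[0,0,0.03],[0,0,0.05],[0,0,0.075],[0,0,0.1],[0,0,0.125],[0,0,0.15],[0,0,0.15]],"twist":[0,0,0,0,0,0,0,0,0]}' && python3 -m pendant '{"dp":[[-0.03,-0.02,0],[-0.06,-0.05,0],[-0.09,-0.08,0],[-0.12,-0.12,0],[-0.15,-0.16,0],[-0.18,-0.2,0],[-0.2,-0.23,0],[-0.2,-0.25,0],[-0.2,-0.25,0],[-0.2,-0.25,0]],"twist":[0,0,0,0,0,0,0,0,0,0]}'
python3 - <<'E'
from h import *
im,d,c=shot('top','t9.png');P=cloud(d,c);Z=P[...,2];ok=d>0
def near(x,y,r,a,b): return P[ok&(np.hypot(P[...,0]-x,P[...,1]-y)<r)&(Z>a)&(Z<b)].astype(np.float32)
q=near(.604,-.013,.1,.085,.13);print('grip',cv2.minAreaRect(q[:,:2].copy()),np.median(q[:,2]))
q=near(.604,-.013,.1,.008,.03);print('fork',cv2.minAreaRect(q[:,:2].copy()),np.median(q[:,2]))
for n,a in(('cap',(.57,.262,.08,.028,.07)),('dish',(.373,.122,.06,.015,.05)),('jar',(.78,-.134,.06,.085,.12)),('tub',(.37,-.125,.05,.03,.06))):
    q=near(*a);print(n,len(q),cv2.minEnclosingCircle(q[:,:2].copy()) if len(q) else '')
E
```

```text
t: 21.45
position: [0.6188, -0.0096, 0.099]
tool_rot: [[-0.969, -0.245, 0.001], [-0.245, 0.969, -0.0], [-0.001, -0.0, -1.0]]
wrist_force: [-3.2, 1.2, 4.4]
opening: 0.147
grip_force: 112.6
t: 21.95
position: [0.6186, -0.0096, 0.098]
tool_rot: [[-0.969, -0.245, -0.0], [-0.245, 0.969, 0.0], [0.0, 0.0, -1.0]]
wrist_force: [-0.2, 0.1, -0.9]
opening: 0.499
grip_force: 0.0
t: 22.7
position: [0.6203, -0.0101, 0.2562]
tool_rot: [[-0.969, -0.245, 0.01], [-0.245, 0.97, 0.0], [-0.01, -0.002, -1.0]]
wrist_force: [-0.6, -0.8, 1.1]
opening: 0.502
grip_force: 0.0
t: 23.53
position: [0.4176, -0.2613, 0.2493]
tool_rot: [[-0.97, -0.241, 0.001], [-0.241, 0.97, -0.0], [-0.001, -0.001, -1.0]]
wrist_force: [-1.2, -0.2, 1.1]
opening: 0.5
grip_force: 0.0
grip ((0.6160296201705933, -0.010054156184196472), (0.033268194645643234, 0.013596417382359505), 14.219782829284668) 0.10810777
fork ((0.6042456030845642, -0.010399140417575836), (0.14271879196166992, 0.12615646421909332), 15.161833763122559) 0.010319672
cap 1267 ((0.5676882266998291, 0.2606356739997864), 0.05056010186672211)
dish 454 ((0.3732277750968933, 0.12209212779998779), 0.0411468930542469)
jar 474 ((0.8053215146064758, -0.1342414915561676), 0.0477694533765316)
tub 0
```

View pics/t9.png

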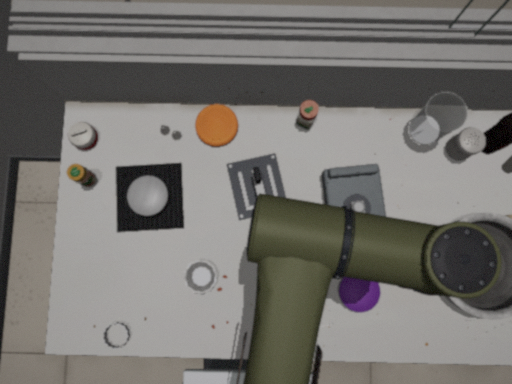

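The top view shows the cap centred on the mat at (148,195) and the puller upright and centred on the plate at (257,183). The tart dish and jar haven't moved, and the tub is hidden by the arm but nothing went near it. I hand in.

```bash
python3 -c "
from plant import order
print(order.hand_in())"
```

```text
the job is handed in; nothing more can be done
None
```

The job is handed in at about 24 s: the cap is off the base and sits flange up in the middle of the mat, the puller stands upright and released on the middle of the rest plate, and the tart dish and spice jar have not moved; the arm hid the tub in the last picture, but nothing went near it.

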